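Make up the kits for two calorimeter runs

TASK

Make up the kits for the next two calorimeter runs from the stock at the back of the bench. Calibration run, on the short carrier: the spool of ignition thread in the wide dish and a crucible in the narrower dish. Volatile-sample run, on the long carrier: the vial upright inside the collar, the other crucible in the dish and the roll of sealing tape flat over the spindle; everything stands seated in its place and let go, the vial is never tipped over, and the seal tin and the beaker stay where they are.

Things in the scene. Friction and masses are not known exactly. Their poses are not given: they have to be found in the camera images.
- calibration_carrier: calibration carrier: the SHORT fixed grey slab, 84 (x) by 150 mm (y) without its end bows, deck 18 mm above the bench. Origin: centre of its underside, on the bench; y along its length, z up. Round dishes 5 mm deep (floor 13 mm above the bench): the wide one, 56 mm across, at x 0, y +34 mm is for the spool; the narrower, 44 mm across, at x 0, y -40 mm for a crucible.
- volatile_carrier: volatile-sample carrier: the LONG fixed grey slab, 84 (x) by 224 mm (y), deck 18 mm above the bench. Origin: centre of underside; y along its length, z up. On x 0: y +72 mm steel spindle for the tape, 14 mm thick, tip 21.5 mm above the deck; y 0 dish 44 mm across, floor 13 mm above the bench, for a crucible; y -70 mm collar for the vial, 42 mm inside, 14 mm high on the deck, vial stands on deck.
- vial: clear glass sample vial with a screw cap, upright: 27 mm across, 60 mm tall (body 48 mm, cap above); origin at the centre of its underside, z up.
- crucible_a: small grey metal crucible, an open tapered cup 20 mm tall, 28 mm across the rim and 20 mm across the foot; origin at the centre of its underside, z up. It starts standing mouth up on the bench. There are two alike; either may go in either carrier.
- crucible_b: small grey metal crucible, an open tapered cup 20 mm tall, 28 mm across the rim and 20 mm across the foot; origin at the centre of its underside, z up. It starts standing mouth up on the bench. There are two alike; either may go in either carrier.
- tape: roll of adhesive tape lying flat: a ring 56 mm outside, 32 mm hole, 19 mm high; origin at the centre of its underside, z up.
- thread_spool: wooden spool of pale cotton thread standing on end: 39 mm across the flanges, 36 mm tall; origin at the centre of its underside, z up.
- seal_tin: bystander: closed round metal tin, 62 mm across, 22 mm high, at the right of the stock; belongs to neither kit. Origin at the centre of its underside.
- beaker: bystander: empty clear beaker, 54 mm across, 66 mm tall, at the left of the stock; belongs to neither kit. Origin at the centre of its underside.
Mind the look-alikes: they are no part of the job. Of the things that look like the tape, the smaller one is meant.

How it is judged:
By the outcome, as a careful person would: the job done as asked, in the order asked, and still so for the second after the job is handed in, with the robot touching nothing.
It also fails if it takes over 112 s, if anything falls off the work surface, if the arm or the gripper's body presses on something with over 40 N, if the wrist force passes 120 N, or if a joint passes its speed limit or range.

ROBOT

A 7-joint arm with a two-finger parallel gripper is mounted at the origin on a cart in front of the work surface, level with it; the furniture and walls round the work are solid. World frame = base frame: x ahead of the robot, y to its left, z up, the work surface at z = 0. Lengths are in m, angles in rad, forces in N, time in s.
With the tool pointing down it reaches from about 0.35 to 0.775 m from the base axis. Payload 3.1 kg.
Tool frame: the origin (TCP) lies on the centre line of the jaws, within the pads' length; the fingertips stand 14 mm ahead of it and the grasp point (between the pads) lies 5 mm behind it (bot.tips_ahead is the distance from the TCP to the fingertips, in m); z points along the fingers, y is the line along which they close (so a half turn about z gives the same grasp; the last joint's range is limited). The gripper opens to 85 mm and grips with 20 to 120 N. Pads are 22 mm wide; open, the fingers measure 114 mm over their backs; the gripper's body (76 mm by 85 mm) begins 54 mm behind the grasp point. The pads swing forward as they close: fully open they stand 13 mm farther back than shut.
Start: joints at [-1.381, 0.311, 0.014, 1.512, -0.004, 1.319, -0.027], TCP at [0.126, 0.535, 0.245] pointing down, gripper open.
Joint ranges: [-2.7, 2.7], [-0.3, 1.91], [-1.27, 1.3], [0.12, 2.57], [-1.44, 4.58], [0.2, 2.03], [-3.05, 3.05]. Speed limits (rad/s): [2.79, 2.79, 3.14, 3.14, 3.14, 3.14, 3.14].

INTERFACE

Orientations are given as [roll, pitch, yaw] about the fixed x, y, z axes, in that order (R = Rz(yaw) Ry(pitch) Rx(roll)).
In Python, from workcell import bot, eyes gives the robot as it stands.
- The arm moves only by the shell command python3 -m pendant 'ROWS' [FORCE]. ROWS is a JSON object of lists of equal length, an entry for each row: "slide": the shift along the tool's x, y, z scaled (see below), a list of three; "twist": the turn, a rotation vector about the tool's x, y, z scaled (see below), a list of three; "jaw": the finger opening in mm, from 0 to 85.4. A call has 1 to 20 rows; each row shifts and turns the commanded pose from where the row before left it, along the tool's axes as they then stand; what a row does not reach is not made up. The controller multiplies each number of a shift by 0.4 m and each number of a turn by pi/4 rad. A row lasts 1/8 s, in which the tool goes at most 62.5 mm and 10.7 degrees, less where a joint would pass 70% of its speed; a pose out of reach is approached as far as the arm can. A call with a number of a shift or a turn outside -1 to 1 is refused whole. A call with a gripper value outside its range is refused whole. The fingers move at their own pace and stop on an object; FORCE is the grip in N (left out, the last holds). Time passes only in rows, so rows that do not move let the fingers close. It gives the time, the measured TCP pose, the force, the opening and the grip force at its end, in the units of the state.
- bot.get_state(): the state, without advancing time (a new reading comes with each control period).
- eyes.get_image(name): name is "side" or "top" or "wrist"; returns a dict with "frame" (420x560x3 uint8, blue, green, red), "z_map" (420x560 float32, m along the optical axis (not along the pixel's ray), 0 where there is no reading), "intrinsics" (3x3 intrinsics, pixels), "R" (3x3) and "t" (3): a world point X has camera coordinates R X + t; the wrist camera has in their place "hand_eye" (4x4, takes a point from camera to tool coordinates, whose origin is the TCP and whose axes are the flange's). Camera axes: x right, y down, z forward; pixel columns grow to the right and rows downward; lengths in m; the calibration is good to about 2 mm. A picture is of the moment at which its call begins: read the wrist's pose just before it.
- bot.sign_off(): hands the job in; it is judged then, once.
The state is a dict: "time_s": time; "joint_pos": joint angles; "qd": joint speeds; "joint_torque": joint torques, N m; "position": TCP position; "orientation": TCP orientation; "contact_force": force on the tool from outside, world axes, zero at the start; "torque": the same for the moment, N m; "finger_gap": finger opening in m; "grasp_force": force on a finger pad.
Only numpy, scipy, OpenCV 4.12 (cv2) and the standard library are available. Lean on these libraries where they do the work, as an engineer would, in place of code of your own. Each camera call takes 0.05 s, during which the arm holds its last target. There are 200 camera calls.

## Working session

There is one attempt and no reset: what is moved stays moved. The work goes in short steps, Python scripts to look and compute and a shell command to move; the robot and the scene stay as the last step left them, time stands still between calls to the robot, and variables do not carry over. Pictures are saved under pics/ and viewed, at most 14 in all, crops included, and the job is handed in when it is done.

```bash
ls; mkdir -p pics; python3 - <<'E'
from workcell import bot, eyes
import cv2,numpy as np
print(bot.get_state())
for n in ["top","side"]:
    d=eyes.get_image(n); cv2.imwrite(f"pics/{n}0.png",cv2.resize(d["frame"],(800,600),interpolation=cv2.INTER_CUBIC)); np.savez(f"{n}0.npz",**d)
    print(n,d["intrinsics"],d["R"],d["t"])
E
```

```text
pics
{'time_s': 0.0, 'joint_pos': array([-1.38072378,  0.31170014,  0.01396696,  1.51304798, -0.00438683,
        1.31920414, -0.02720388]), 'qd': array([-0.00073148, -0.00114809,  0.00099705, -0.00033774,  0.00084592,
       -0.00095007,  0.00047477]), 'joint_torque': array([ 4.89128633e-04, -3.79909980e+01,  1.46285919e-01, -2.30592942e+01,
        1.21975149e-02,  1.32452729e-02,  2.66553798e-06]), 'position': array([0.12615587, 0.53462247, 0.24423866]), 'orientation': array([-3.13926577e+00,  1.00387625e-04,  2.90992030e+00]), 'contact_force': array([-1.23258159,  0.01555175,  0.80963995]), 'torque': array([ 0.01140514, -0.0211433 ,  0.00980657]), 'grasp_force': 0.0, 'finger_gap': 0.08532912971383891}
top [[431.88251655   0.         279.37294498]
 [  0.         431.88251655 210.63191682]
 [  0.           0.           1.        ]] [[ 0.00804381 -0.99996688 -0.00123698]
 [-0.98996796 -0.00778886 -0.1410772 ]
 [ 0.14106289  0.00235937 -0.98999782]] [0.01667488 0.57852206 1.18930042]
side [[495.12731651   0.         279.49444655]
 [  0.         495.12731651 215.53291843]
 [  0.           0.           1.        ]] [[-9.99990885e-01  3.43191589e-03  2.54008328e-03]
 [-4.47735664e-04  5.07345369e-01 -8.61742697e-01]
 [-4.24612794e-03 -8.61735980e-01 -5.07339208e-01]] [0.57576539 0.04293412 1.28893663]
```

View pics/top0.png

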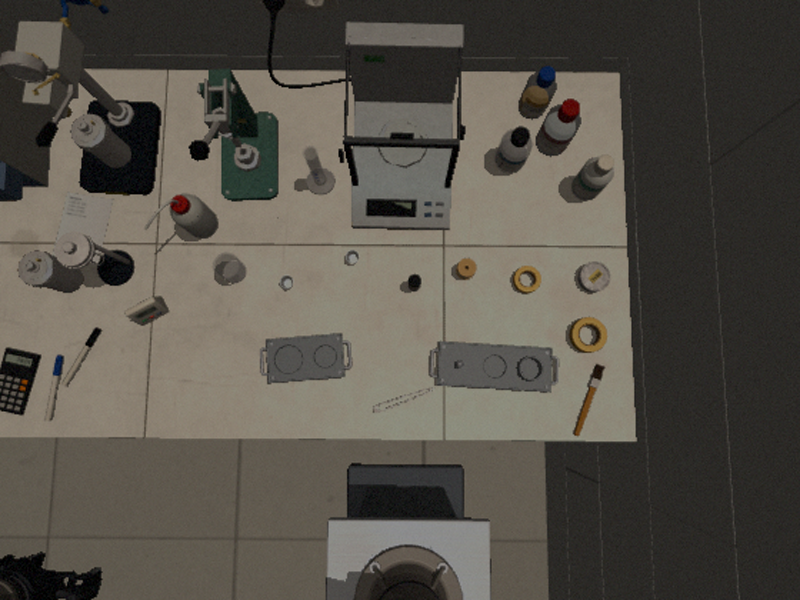

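View pics/side0.png

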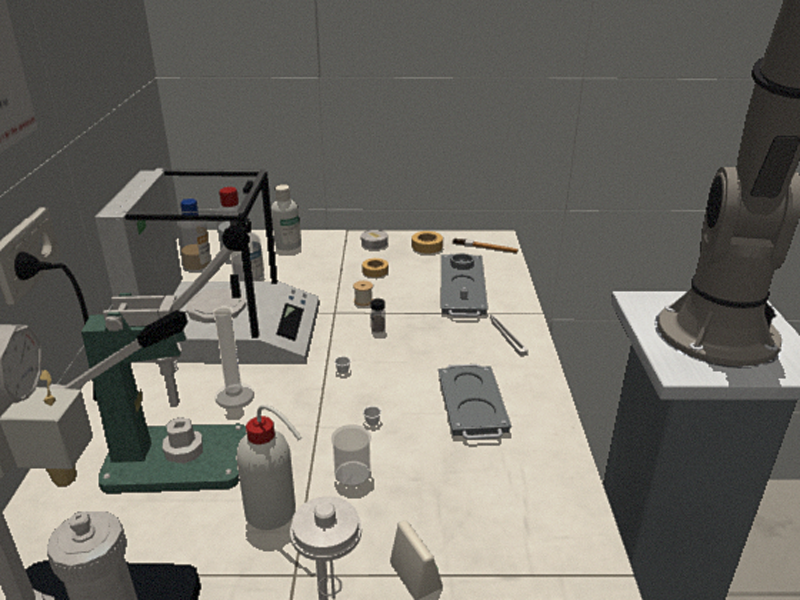

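The top view shows, left to right in the stock row (800x600 px): beaker (229,268), crucibles (287,283) and (351,258), vial (414,283), spool (466,268), small tape (527,279), tin (593,277). The big look-alike tape is at (588,334). The short carrier is at (305,358), with its wide dish on the left at (288,358). The long carrier is at (496,367), with its spindle on the left at (458,365).

```bash
python3 - <<'E'
import cv2,numpy as np
d=np.load("top0.npz"); f=d["frame"]
for i,(c,r) in enumerate([(150,170),(290,170)]):
    cv2.imwrite(f"pics/c{i}.png",cv2.resize(f[r:r+110,c:c+146],None,fx=5.4,fy=5.4,interpolation=cv2.INTER_CUBIC))
E
```

```text
(no output)
```

View pics/c0.png

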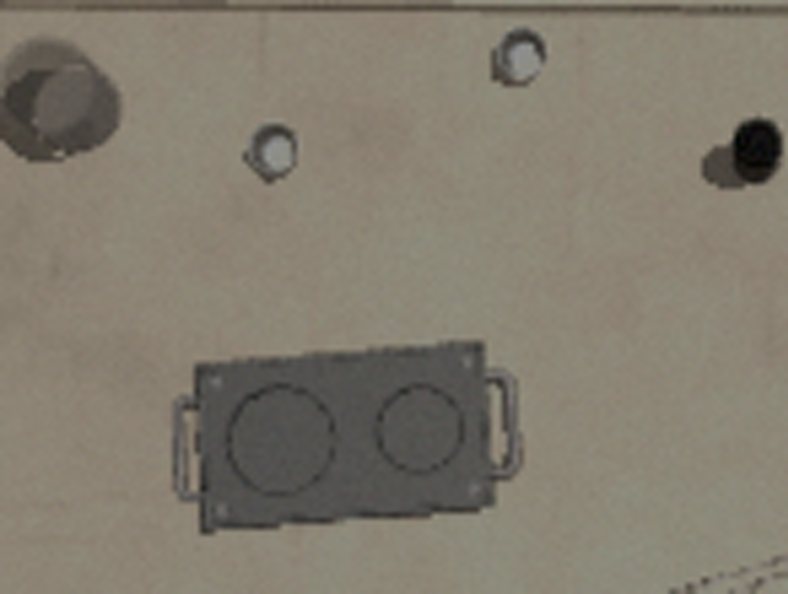

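View pics/c1.png

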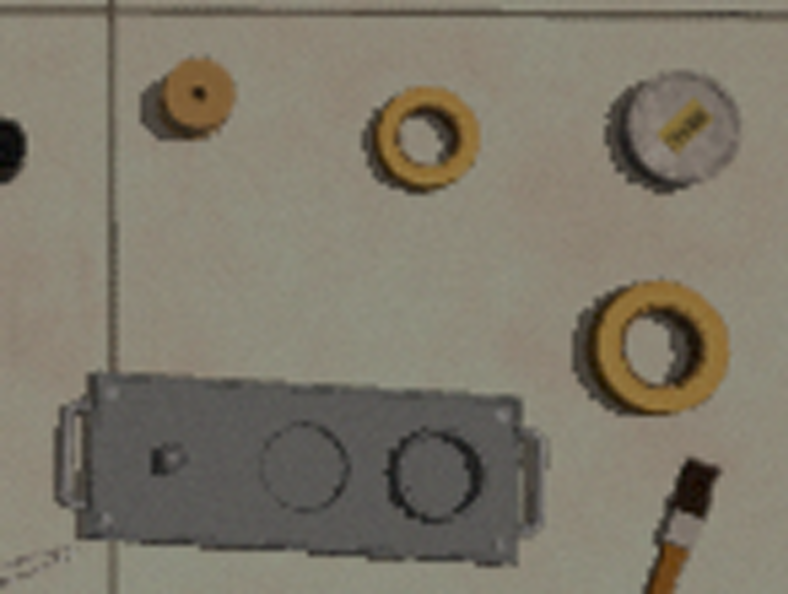

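c0: rims at (274,152) and (519,57), cap at (757,150), dishes at (282,439) and (420,429). c1: spool top (199,95), tape top (428,136), dish (304,467), collar rim (435,475), spindle tip (177,456).

```bash
cat > h.py <<'E'
import numpy as np
def world(d,u,v,z):
    K,R,t=d["intrinsics"],d["R"],d["t"]; r=R.T@np.linalg.solve(K,[u,v,1]); c=-R.T@t
    return c+r*(z-c[2])/r[2]
E
python3 - <<'E'
import numpy as np,cv2
from h import world
d=np.load("top0.npz"); print(-d["R"].T@d["t"])
P={}
for n,o,u,v,z in [("crA",150,274,152,.02),("crB",150,519,57,.02),("vial",150,757,150,.06),("wide",150,282,439,.018),("narrow",150,420,429,.018),
 ("spool",290,199,95,.036),("tape",290,428,136,.019),("dish",290,304,467,.018),("collar",290,435,475,.032),("tip",290,177,456,.0395),
 ("tin",290,683,128,.022)]:
    U=(u+.5)/5.4-.5+o;V=(v+.5)/5.4-.5+170
    p=world(d,U,V,z);P[n]=p; 
    zm=d["z_map"][round(V),round(U)]; q=d["R"].T@(np.linalg.solve(d["intrinsics"],[U,V,1])*zm-d["t"])
    print(n,p.round(4),"depth",q.round(4),"r",np.hypot(*p[:2]).round(3))
for a,b,l in [("wide","narrow",.074),("tip","dish",.072),("dish","collar",.07),("tip","collar",.142)]:
    e=(P[a]-P[b])[:2]; print(a,b,np.hypot(*e),l,"yaw",np.degrees(np.arctan2(-e[0],e[1])))
E
```

```text
[0.40481801 0.01837436 1.25904173]
crA [0.6175 0.2517 0.02  ] depth [ 0.6211  0.2557 -0.0014] r 0.667
crB [0.6707 0.1206 0.02  ] depth [0.6741 0.1219 0.0042] r 0.681
vial [ 0.6136 -0.0078  0.06  ] depth [ 0.6136 -0.0078  0.0603] r 0.614
wide [0.4634 0.2426 0.018 ] depth [0.4637 0.2437 0.0122] r 0.523
narrow [0.4693 0.1695 0.018 ] depth [0.4697 0.1705 0.0098] r 0.499
spool [ 0.6484 -0.1138  0.036 ] depth [ 0.6535 -0.1166  0.0106] r 0.658
tape [ 0.6302 -0.2391  0.019 ] depth [ 6.336e-01 -2.429e-01  5.000e-04] r 0.674
dish [ 0.4519 -0.1699  0.018 ] depth [ 0.4518 -0.1696  0.0201] r 0.483
collar [ 0.4478 -0.2362  0.032 ] depth [ 0.4483 -0.2395  0.0164] r 0.506
tip [ 0.4563 -0.1006  0.0395] depth [ 0.4563 -0.1007  0.038 ] r 0.467
tin [ 0.6351 -0.3759  0.022 ] depth [ 0.6353 -0.3761  0.0212] r 0.738
wide narrow 0.0733331677221782 0.074 yaw 4.595743668453308
tip dish 0.06943271526464698 0.072 yaw -3.596964368079524
dish collar 0.06647490088011435 0.07 yaw -3.578668889001799
tip collar 0.13590761441338942 0.142 yaw -3.588015714630105
```

```bash
python3 -m pendant '{"slide":[[0,0,0],[0,0,0],[0,0,0],[0,0,0],[0,0,0],[0,0,0],[0,0,0],[0,0,0],[-0.082,0.085,0],[-0.082,0.085,0],[-0.082,0.085,0],[-0.082,0.085,0],[-0.082,0.085,0],[-0.082,0.085,0],[-0.082,0.085,0],[-0.082,0.085,0],[-0.082,0.085,0],[-0.082,0.085,0]],"twist":[[0,0,0.213],[0,0,0.213],[0,0,0.213],[0,0,0.213],[0,0,0.213],[0,0,0.213],[0,0,0.213],[0,0,0.213],[0,0,0],[0,0,0],[0,0,0],[0,0,0],[0,0,0],[0,0,0],[0,0,0],[0,0,0],[0,0,0],[0,0,0]],"jaw":[85,85,85,85,85,85,85,85,85,85,85,85,85,85,85,85,85,85]}' 40
```

```text
time_s: 2.35
position: [0.4671, 0.2065, 0.2449]
orientation: [-3.141, 0.0, 1.572]
contact_force: [0.5, 1.5, -0.8]
finger_gap: 0.0855
grasp_force: 0.0
```

```bash
cat >> h.py <<'E'
from scipy.spatial.transform import Rotation as Ro
def shot(tag):
    from workcell import bot,eyes; import cv2
    s=bot.get_state(); d=eyes.get_image("wrist")
    T=np.eye(4); T[:3,:3]=Ro.from_euler("xyz",s["orientation"]).as_matrix(); T[:3,3]=s["position"]
    W=np.linalg.inv(T@d["hand_eye"]); d["R"],d["t"]=W[:3,:3],W[:3,3]
    np.savez(f"{tag}.npz",frame=d["frame"],z_map=d["z_map"],R=d["R"],t=d["t"],intrinsics=d["intrinsics"])
    cv2.imwrite(f"pics/{tag}.png",cv2.resize(d["frame"],(800,600),interpolation=cv2.INTER_CUBIC))
    return d
E
python3 - <<'E'
from h import shot
d=shot("w1"); print(-d["R"].T@d["t"],d["intrinsics"])
E
```

```text
[0.4674893  0.27902762 0.37395452] [[297.22628426   0.         277.03761896]
 [  0.         297.22628426 204.40515036]
 [  0.           0.           1.        ]]
```

View pics/w1.png

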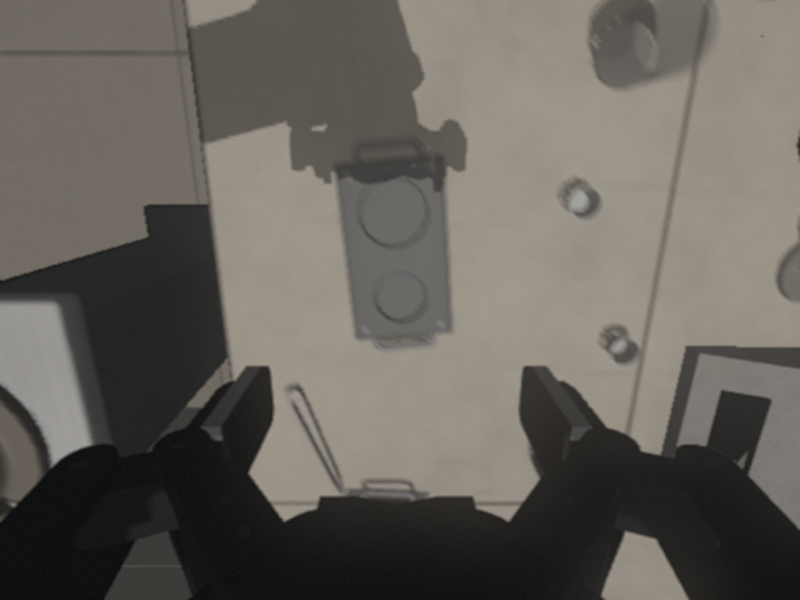

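The wrist view shows the wide dish at (394,213), the narrow dish at (401,297) and the crucible rims at about (578,195) and (616,338). I'll cross-check these against the top view.

```bash
python3 - <<'E'
import numpy as np
from h import world
d=np.load("w1.npz")
for n,u,v,z in [("wide",394,213,.018),("narrow",401,297,.018),("crA",578,196,.02),("crB",616,338,.02)]:
    print(n,world(d,(u+.5)*.7-.5,(v+.5)*.7-.5,z).round(4))
E
```

```text
wide [0.4658 0.2389 0.018 ]
narrow [0.472  0.1659 0.018 ]
crA [0.6158 0.2531 0.02  ]
crB [0.6659 0.128  0.02  ]
```

```bash
python3 -m pendant '{"slide":[[-0.114,0.021,0],[-0.114,0.021,0],[-0.114,0.021,0],[-0.114,0.021,0],[-0.114,0.021,0],[-0.114,0.021,0],[-0.114,0.021,0],[-0.114,0.021,0],[-0.114,0.021,0],[-0.114,0.021,0],[0,0,0],[0,0,0]],"twist":[[0,0,0],[0,0,0],[0,0,0],[0,0,0],[0,0,0],[0,0,0],[0,0,0],[0,0,0],[0,0,0],[0,0,0],[0,0,0],[0,0,0]],"jaw":[85,85,85,85,85,85,85,85,85,85,85,85]}'
python3 -c "
from h import shot
shot('w2')"
```

```text
time_s: 3.9
position: [0.5508, -0.2475, 0.2446]
orientation: [-3.141, -0.002, 1.572]
contact_force: [1.2, 0.4, -0.5]
finger_gap: 0.085
grasp_force: 0.0
```

View pics/w2.png

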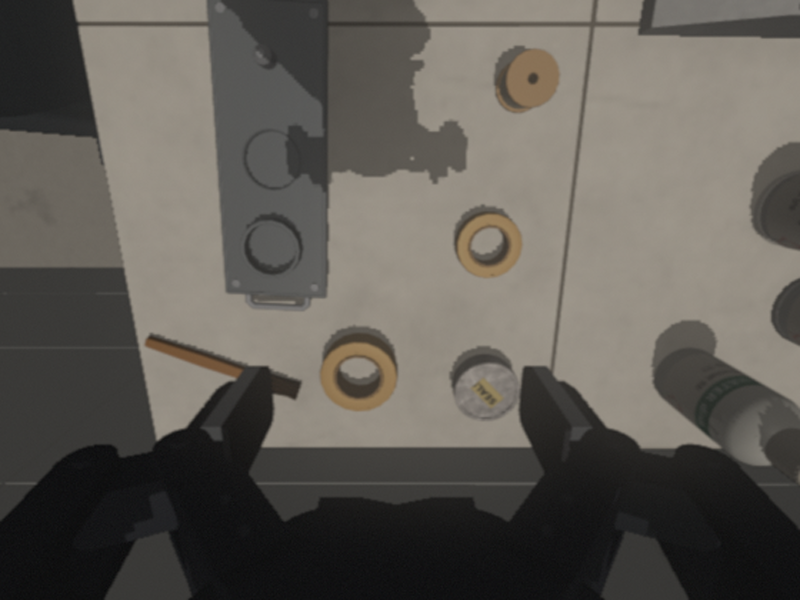

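The wrist view shows the spool top at (533,78), tape top (489,244), dish (273,159), collar rim (273,243), spindle tip (268,60) and tin (485,391).

```bash
python3 - <<'E'
import numpy as np
from h import world
d=np.load("w2.npz"); P={}
for n,u,v,z in [("spool",533,78,.036),("tape",489,243,.019),("dish",273,159,.018),("collar",273,243,.032),("tip",268,60,.0395),("tin",485,391,.022)]:
    P[n]=p=world(d,(u+.5)*.7-.5,(v+.5)*.7-.5,z);print(n,p.round(4))
e=(P["dish"]-P["collar"])[:2];print(np.hypot(*e),np.degrees(np.arctan2(-e[0],e[1])))
e=(P["tip"]-P["dish"])[:2];print(np.hypot(*e),np.degrees(np.arctan2(-e[0],e[1])))
E
```

```text
spool [ 0.6498 -0.1163  0.036 ]
tape [ 0.6296 -0.2394  0.019 ]
dish [ 0.4528 -0.172   0.018 ]
collar [ 0.4512 -0.2372  0.032 ]
tip [ 0.4608 -0.1055  0.0395]
tin [ 0.6342 -0.3781  0.022 ]
0.06528380973429382 -1.3651144958741237
0.06694228110102667 -6.846611627708004
```

```bash
python3 - <<'E'
import numpy as np
from h import world
d=np.load("top0.npz"); 
for o,cs in [(290,[(92,373),(521,397),(518,565),(78,537)]),(150,[(196,365),(484,342),(494,508),(204,532)])]:
    W=np.array([world(d,(u+.5)/5.4-.5+o,(v+.5)/5.4-.5+170,.018)[:2] for u,v in cs]);print(W.round(4).tolist(),W.mean(0).round(4))
    for i in range(4): e=W[i]-W[i-1];print(np.hypot(*e).round(4),np.degrees(np.arctan2(e[1],e[0])).round(2))
# spindle depth points in top and wrist
for f,(r0,r1,c0,c1) in [("top0",(235,290,300,395)),("w2",(0,210,140,240))]:
    d=np.load(f+".npz");v,u=np.mgrid[r0:r1,c0:c1];z=d["z_map"][r0:r1,c0:c1]
    C=np.linalg.inv(d["intrinsics"])@np.stack([u.ravel(),v.ravel(),np.ones(u.size)])*z.ravel()
    X=(d["R"].T@(C-d["t"][:,None])).T
    m=(z.ravel()>0)&(abs(X[:,0]-.455)<.06)
    X=X[m]; hi=X[(X[:,2]>.027)&(X[:,2]<.05)]
    for nm,s in [("tip",hi[abs(hi[:,1]+.1)<.025]),("collar",hi[abs(hi[:,1]+.237)<.035])]:
        if len(s): print(f,nm,len(s),s.mean(0).round(4),s.min(0).round(4),s.max(0).round(4))
    print(np.median(X[(X[:,2]>.01)&(X[:,2]<.025),2]))
E
```

```text
[[0.5008, -0.0577], [0.4899, -0.2857], [0.4015, -0.2818], [0.4142, -0.0502]] [ 0.4516 -0.1689]
0.0869 -4.92
0.2283 -92.75
0.0885 177.44
0.2319 86.85
[[0.5023, 0.2898], [0.5158, 0.1365], [0.428, 0.1294], [0.4142, 0.2821]] [0.4651 0.2094]
0.0885 4.94
0.1538 -84.96
0.0882 -175.35
0.1534 95.16
top0 tip 20 [ 0.4558 -0.0978  0.0353] [ 0.4509 -0.1031  0.0279] [ 0.4625 -0.0917  0.0414]
top0 collar 64 [ 0.4494 -0.239   0.0312] [ 0.4268 -0.2644  0.027 ] [ 0.4721 -0.2161  0.0356]
0.017056143376250364
w2 tip 188 [ 0.4572 -0.102   0.036 ] [ 0.4493 -0.1079  0.0271] [ 0.4629 -0.0946  0.0409]
w2 collar 445 [ 0.4483 -0.2423  0.0316] [ 0.4247 -0.266   0.027 ] [ 0.4728 -0.2188  0.0349]
0.018320459126470335
```

```bash
python3 -m pendant '{"slide":[[0.066,0.049,0.07],[0.066,0.049,0.07],[0.066,0.049,0.07],[0.066,0.049,0.07],[0.066,0.049,0.07],[0,0,0.034],[0,0,0.034],[0,0,0.034],[0,0,0.034],[0,0,0.034],[0,0,0.032],[0,0,0]],"twist":[[0,0,0],[0,0,0],[0,0,0],[0,0,0],[0,0,0],[0,0,0],[0,0,0],[0,0,0],[0,0,0],[0,0,0],[0,0,0],[0,0,0]],"jaw":[85,75,65,65,65,65,65,65,65,65,65,65]}'; python3 -c "
from workcell import bot;print(bot.tips_ahead)"
```

```text
time_s: 5.45
position: [0.6478, -0.116, 0.0229]
orientation: [-3.139, -0.001, 1.571]
contact_force: [-0.6, -0.1, 0.8]
finger_gap: 0.0649
grasp_force: 0.0
0.014
```

```bash
python3 -m pendant '{"slide":[[0,0,0],[0,0,0],[0,0,0],[0,0,0],[0,0,0],[0,0,0],[0,0,-0.03],[0,0,-0.05],[0,0,-0.05],[0,0,-0.05],[0,0,0]],"twist":[[0,0,0],[0,0,0],[0,0,0],[0,0,0],[0,0,0],[0,0,0],[0,0,0],[0,0,0],[0,0,0],[0,0,0],[0,0,0]],"jaw":[20,20,20,20,20,20,20,20,20,20,20]}' 30
```

```text
time_s: 6.82
position: [0.6506, -0.117, 0.0996]
orientation: [3.136, 0.001, 1.572]
contact_force: [0.2, -0.6, -0.6]
finger_gap: 0.0373
grasp_force: 30.4
```

```bash
python3 -m pendant '{"slide":[[0.045,-0.023,0],[0.089,-0.046,0],[0.089,-0.047,0],[0.089,-0.047,0],[0.089,-0.047,0],[0.089,-0.047,0],[0.089,-0.047,0],[0.089,-0.047,0],[0.089,-0.047,0],[0.089,-0.047,0],[0.045,-0.023,0],[0,0,0],[0,0,0.03],[0,0,0.03],[0,0,0.03],[0,0,0.03],[0,0,0.015],[0,0,0]],"twist":[[0,0,0],[0,0,0],[0,0,0],[0,0,0],[0,0,0],[0,0,0],[0,0,0],[0,0,0],[0,0,0],[0,0,0],[0,0,0],[0,0,0],[0,0,0],[0,0,0],[0,0,0],[0,0,0],[0,0,0],[0,0,0]],"jaw":[20,20,20,20,20,20,20,20,20,20,20,20,20,20,20,20,20,20]}'
```

```text
time_s: 9.07
position: [0.461, 0.2398, 0.0419]
orientation: [-3.141, 0.001, 1.571]
contact_force: [0.4, 0.1, -0.2]
finger_gap: 0.0374
grasp_force: 30.4
```

```bash
python3 -m pendant '{"slide":[[0,0.004,0.006],[0,0.003,0.006],[0,0,0.002],[0,0,0]],"twist":[[0,0,0],[0,0,0],[0,0,0],[0,0,0]],"jaw":[20,20,20,20]}'
```

```text
time_s: 9.57
position: [0.4646, 0.2403, 0.0383]
orientation: [3.141, -0.001, 1.572]
contact_force: [-3.5, -1.6, 6.9]
finger_gap: 0.0374
grasp_force: 31.3
```

```bash
python3 -m pendant '{"slide":[[0,0,0],[0,0,0],[0,0,0],[0,0,0],[0,0,-0.03],[0,0,-0.06],[0,0,-0.1],[-0.07,0,-0.1],[-0.1,0,-0.1],[-0.1,0,0],[0,0,0]],"twist":[[0,0,0],[0,0,0],[0,0,0],[0,0,0],[0,0,0],[0,0,0],[0,0,0],[0,0,0],[0,0,0],[0,0,0],[0,0,0]],"jaw":[62,62,62,62,62,62,62,62,62,62,62]}'
python3 -c "
from h import shot
shot('w3')"
```

```text
time_s: 10.95
position: [0.465, 0.1276, 0.1946]
orientation: [3.139, -0.001, 1.564]
contact_force: [-0.4, -0.5, 0.2]
finger_gap: 0.062
grasp_force: 0.0
```

View pics/w3.png

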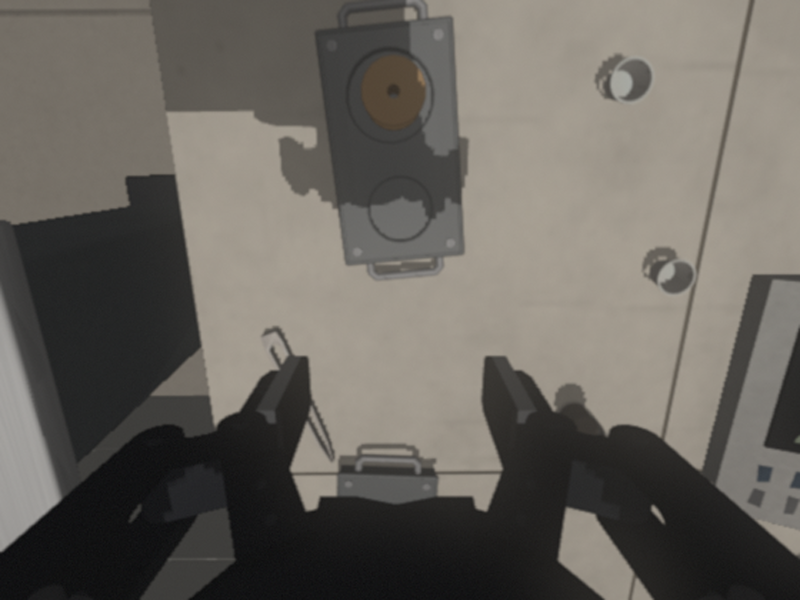

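The spool stands inside the wide dish. The narrow dish is at (401,208), and the crucible rims are at (631,80) and (677,276).

```bash
python3 - <<'E'
import numpy as np
from h import world
d=np.load("w3.npz")
for n,u,v,z in [("spool",393,91,.049),("narrow",401,208,.018),("wide",390,95,.018),("crA",631,80,.02),("crB",677,277,.02)]:
    U,V=(u+.5)*.7-.5,(v+.5)*.7-.5
    zm=d["z_map"][round(V)+5,round(U)-8]; q=d["R"].T@(np.linalg.solve(d["intrinsics"],[round(U)-8,round(V)+5,1])*zm-d["t"])
    print(n,world(d,U,V,z).round(4),q.round(4))
E
```

```text
spool [0.4649 0.2407 0.049 ] [0.4581 0.2366 0.0483]
narrow [0.4698 0.1693 0.018 ] [0.462  0.1642 0.0125]
wide [0.4628 0.2428 0.018 ] [0.4564 0.2348 0.0498]
crA [0.6195 0.2504 0.02  ] [0.6212 0.2487 0.0033]
crB [0.6741 0.1176 0.02  ] [0.6778 0.1071 0.0036]
```

```bash
python3 -m pendant '{"slide":[[0.052,0.064,0.035],[0.052,0.064,0.035],[0.052,0.064,0.035],[0.052,0.064,0.035],[0.052,0.064,0.035],[0.052,0.063,0.035],[0,0,0.045],[0,0,0.045],[0,0,0.045],[0,0,0.045],[0,0,0.03],[0,0,0],[0,0,0]],"twist":[[0,0,0],[0,0,0],[0,0,0],[0,0,0],[0,0,0],[0,0,0],[0,0,0],[0,0,0],[0,0,0],[0,0,0],[0,0,0],[0,0,0],[0,0,0]],"jaw":[50,50,50,50,50,50,50,50,50,50,50,50,50]}'
```

```text
time_s: 12.62
position: [0.6179, 0.257, 0.0256]
orientation: [3.14, -0.0, 1.571]
contact_force: [0.1, -0.5, 0.4]
finger_gap: 0.05
grasp_force: 0.0
```

```bash
python3 -m pendant '{"slide":[[-0.014,0,0.004],[0,0,0],[0,0,0],[0,0,0],[0,0,0],[0,0,0],[0,0,0],[0,0,-0.03],[0,0,-0.05],[0,0,-0.05],[0,0,0]],"twist":[[0,0,0],[0,0,0],[0,0,0],[0,0,0],[0,0,0],[0,0,0],[0,0,0],[0,0,0],[0,0,0],[0,0,0],[0,0,0]],"jaw":[50,50,15,15,15,15,15,15,15,15,15]}' 25
```

```text
time_s: 14.0
position: [0.6195, 0.2517, 0.0787]
orientation: [3.136, -0.002, 1.572]
contact_force: [-0.1, -0.4, -0.5]
finger_gap: 0.0252
grasp_force: 24.6
```

```bash
python3 -m pendant '{"slide":[[-0.035,-0.063,0],[-0.035,-0.063,0],[-0.035,-0.062,0],[-0.035,-0.062,0],[-0.035,-0.062,0],[-0.035,-0.062,0],[0,0,0],[0,0,0],[0,0,0.03],[0,0,0.03],[0,0,0.025],[0,0,0],[0,0,0]],"twist":[[0,0,0],[0,0,0],[0,0,0],[0,0,0],[0,0,0],[0,0,0],[0,0,0],[0,0,0],[0,0,0],[0,0,0],[0,0,0],[0,0,0],[0,0,0]],"jaw":[15,15,15,15,15,15,15,15,15,15,15,15,15]}'
```

```text
time_s: 15.62
position: [0.468, 0.1671, 0.0413]
orientation: [3.141, 0.0, 1.571]
contact_force: [0.1, -0.7, -0.2]
finger_gap: 0.0254
grasp_force: 24.7
```

```bash
python3 -m pendant '{"slide":[[0.004,0.004,0.005],[0,0,0.004],[0,0,0]],"twist":[[0,0,0],[0,0,0],[0,0,0]],"jaw":[15,15,15]}'
```

```text
time_s: 16.0
position: [0.4694, 0.1688, 0.0377]
orientation: [-3.142, -0.0, 1.572]
contact_force: [0.3, -0.3, 0.9]
finger_gap: 0.025
grasp_force: 24.7
```

```bash
python3 -m pendant '{"slide":[[0,0,0.004],[0,0,0]],"twist":[[0,0,0],[0,0,0]],"jaw":[15,15]}'
```

```text
time_s: 16.25
position: [0.4696, 0.1688, 0.0366]
orientation: [3.141, -0.001, 1.571]
contact_force: [-0.7, -0.7, 5.3]
finger_gap: 0.0253
grasp_force: 25.0
```

```bash
python3 -m pendant '{"slide":[[0,0,0],[0,0,0],[0,0,0],[0,0,0],[0,0,-0.04],[0,0,-0.1],[0,0,-0.12],[-0.084,0.035,-0.04],[-0.084,0.035,-0.04],[-0.084,0.035,-0.04],[-0.084,0.035,-0.04],[-0.084,0.035,-0.04],[0,0,0],[0,0,0]],"twist":[[0,0,0],[0,0,0],[0,0,0],[0,0,0],[0,0,0],[0,0,0],[0,0,0],[0,0,0],[0,0,0],[0,0,0],[0,0,0],[0,0,0],[0,0,0],[0,0,0]],"jaw":[50,50,50,50,50,50,50,50,50,50,50,50,50,50]}'
python3 -c "
from h import shot
shot('w4')"
```

```text
time_s: 18.0
position: [0.5393, 0.0014, 0.2205]
orientation: [3.142, -0.001, 1.572]
contact_force: [-0.9, 0.1, -0.1]
finger_gap: 0.0497
grasp_force: 0.0
```

View pics/w4.png

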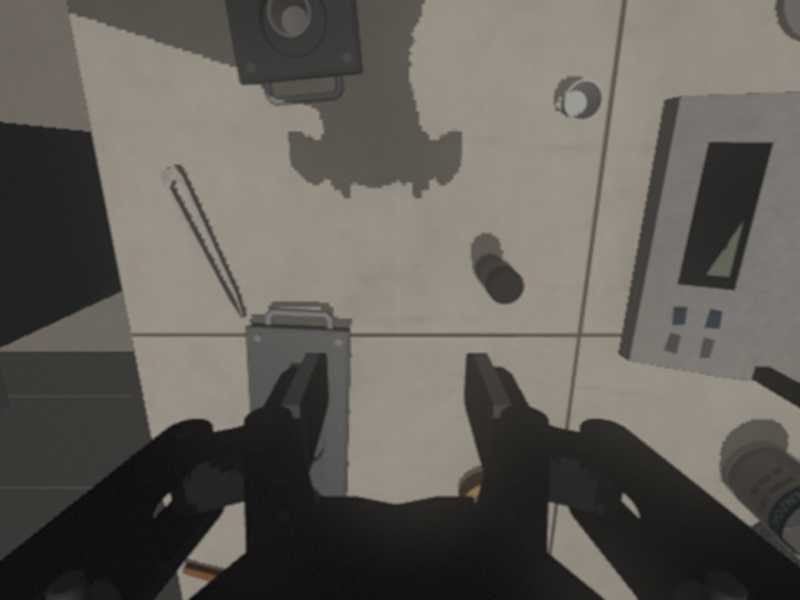

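The first crucible stands mouth up in the narrow dish at (290,17). The vial cap is at (506,285) and the second crucible's rim at (581,99).

```bash
python3 - <<'E'
import numpy as np
from h import world
d=np.load("w4.npz")
for n,u,v,z in [("vial",506,285,.06),("crB",581,99,.02),("crplaced",289,17,.033)]:
    print(n,world(d,(u+.5)*.7-.5,(v+.5)*.7-.5,z).round(4))
E
```

```text
vial [ 0.6179 -0.0089  0.06  ]
crB [0.6716 0.1176 0.02  ]
crplaced [0.4701 0.1647 0.033 ]
```

```bash
python3 -m pendant '{"slide":[[-0.006,0.048,0.04],[-0.006,0.047,0.04],[-0.006,0.048,0.04],[-0.006,0.047,0.04],[0,0,0.05],[0,0,0.05],[0,0,0],[0,0,0]],"twist":[[0,0,0],[0,0,0],[0,0,0],[0,0,0],[0,0,0],[0,0,0],[0,0,0],[0,0,0]],"jaw":[58,58,58,58,58,58,58,58]}'
```

```text
time_s: 19.05
position: [0.6157, -0.0077, 0.1167]
orientation: [3.141, -0.0, 1.573]
contact_force: [-0.9, 1.3, 0.2]
finger_gap: 0.0578
grasp_force: 0.0
```

```bash
python3 -m pendant '{"slide":[[0,0,0.04],[0,0,0.04],[0,0,0.04],[0,0,0.04],[0,0,0.04],[0,0,0],[0,0,0],[0,0,0],[0,0,0],[0,0,0],[0,0,0],[0,0,0]],"twist":[[0,0,0],[0,0,0],[0,0,0],[0,0,0],[0,0,0],[0,0,0],[0,0,0],[0,0,0],[0,0,0],[0,0,0],[0,0,0],[0,0,0]],"jaw":[58,58,58,58,58,58,15,15,15,15,15,15]}' 30
```

```text
time_s: 20.55
position: [0.6164, -0.0089, 0.037]
orientation: [3.14, 0.0, 1.572]
contact_force: [0.2, 0.7, 5.5]
finger_gap: 0.0259
grasp_force: 31.5
```

```bash
python3 -m pendant '{"slide":[[0,0,-0.02],[0,0,-0.05],[0,0,-0.05],[0,0,-0.05],[0,0,-0.03],[-0.03,-0.022,0],[-0.06,-0.043,0],[-0.07,-0.05,0],[-0.07,-0.05,0],[-0.07,-0.05,0],[-0.07,-0.05,0],[-0.07,-0.05,0],[-0.06,-0.043,0],[-0.05,-0.037,0],[-0.03,-0.022,0],[0,0,0],[0,0,0]],"twist":[[0,0,0],[0,0,0],[0,0,0],[0,0,0],[0,0,0],[0,0,0],[0,0,0],[0,0,0],[0,0,0],[0,0,0],[0,0,0],[0,0,0],[0,0,0],[0,0,0],[0,0,0],[0,0,0],[0,0,0]],"jaw":[15,15,15,15,15,15,15,15,15,15,15,15,15,15,15,15,15]}'
```

```text
time_s: 22.68
position: [0.4495, -0.2397, 0.1158]
orientation: [-3.142, -0.001, 1.573]
contact_force: [1.1, 0.4, -0.6]
finger_gap: 0.0256
grasp_force: 31.1
```

```bash
python3 -m pendant '{"slide":[[-0.003,0,0.03],[0,0,0.03],[0,0,0.03],[0,0,0.03],[0,0,0.016],[0,0,0],[0,0,0]],"twist":[[0,0,0],[0,0,0],[0,0,0],[0,0,0],[0,0,0],[0,0,0],[0,0,0]],"jaw":[15,15,15,15,15,15,15]}'
```

```text
time_s: 23.55
position: [0.4492, -0.2424, 0.062]
orientation: [3.141, 0.0, 1.571]
contact_force: [-0.3, -0.6, -0.0]
finger_gap: 0.0258
grasp_force: 31.1
```

Expected seating is near TCP z = 0.055.

```bash
python3 -m pendant '{"slide":[[0.002,0,0.008],[0,0,0.006],[0,0,0.003],[0,0,0]],"twist":[[0,0,0],[0,0,0],[0,0,0],[0,0,0]],"jaw":[15,15,15,15]}'
```

```text
time_s: 24.05
position: [0.4489, -0.2411, 0.055]
orientation: [3.142, -0.0, 1.572]
contact_force: [-0.8, 1.1, 1.5]
finger_gap: 0.0254
grasp_force: 31.1
```

```bash
python3 -m pendant '{"slide":[[0,0,0.004],[0,0,0]],"twist":[[0,0,0],[0,0,0]],"jaw":[15,15]}'
```

```text
time_s: 24.3
position: [0.4489, -0.2413, 0.0548]
orientation: [3.141, -0.001, 1.571]
contact_force: [-3.8, 2.9, 12.1]
finger_gap: 0.0258
grasp_force: 31.6
```

```bash
python3 -m pendant '{"slide":[[0,0,-0.003],[0,0,0],[0,0,0],[0,0,0],[0,0,0],[0,0,-0.05],[0,0,-0.08],[0,0,-0.1],[0,0,-0.07],[0.09,0.055,0],[0.09,0.056,0],[0.09,0.055,0],[0.09,0.056,0],[0.09,0.055,0],[0.09,0.056,0],[0.09,0.055,0],[0.09,0.056,0],[0.09,0.055,0],[0.09,0.056,0]],"twist":[[0,0,0],[0,0,0],[0,0,0],[0,0,0],[0,0,0],[0,0,0],[0,0,0],[0,0,0],[0,0,0],[0,0,0],[0,0,0],[0,0,0],[0,0,0],[0,0,0],[0,0,0],[0,0,0],[0,0,0],[0,0,0],[0,0,0]],"jaw":[30,38,46,50,50,50,50,50,50,50,50,50,50,50,50,50,50,50,50]}'
python3 - <<'E'
from workcell import eyes; import cv2
f=eyes.get_image("side")["frame"]; cv2.imwrite("pics/s2.png",cv2.resize(f[150:330,220:400],(600,600),interpolation=cv2.INTER_CUBIC))
E
```

```text
time_s: 26.68
position: [0.6712, 0.1202, 0.1743]
orientation: [-3.141, 0.0, 1.572]
contact_force: [0.6, 0.5, -0.2]
finger_gap: 0.0495
grasp_force: 0.0
```

View pics/s2.png

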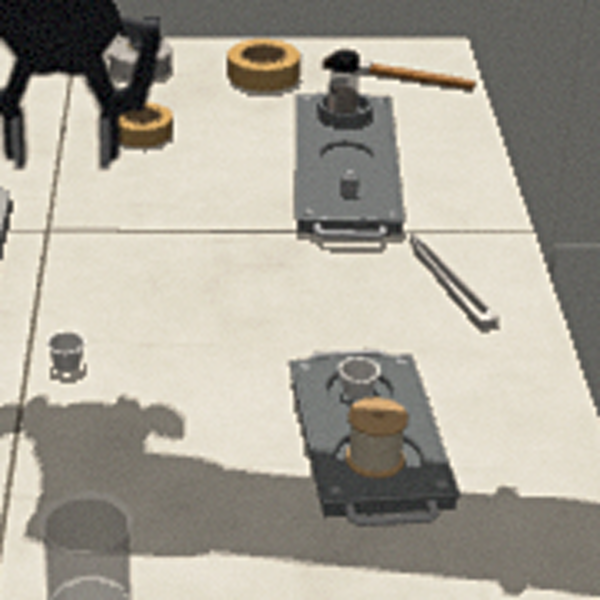

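The vial stands upright in the collar at (345,95), the spool and crucible are seated, and the second crucible waits at (66,352).

```bash
python3 -m pendant '{"slide":[[0,0,0.06],[0,0,0.06],[0,0,0.06],[0,0,0.05],[0,0,0.05],[0,0,0.05],[0,0,0.04],[0,0,0],[0,0,0],[0,0,0]],"twist":[[0,0,0],[0,0,0],[0,0,0],[0,0,0],[0,0,0],[0,0,0],[0,0,0],[0,0,0],[0,0,0],[0,0,0]],"jaw":[50,50,50,50,50,50,50,50,50,50]}'
```

```text
time_s: 27.98
position: [0.6715, 0.1189, 0.0277]
orientation: [3.139, -0.0, 1.572]
contact_force: [-0.0, 0.2, 0.8]
finger_gap: 0.05
grasp_force: 0.0
```

```bash
python3 -m pendant '{"slide":[[0,0,0.009],[0,0,0],[0,0,0],[0,0,0],[0,0,0],[0,0,0],[0,0,0],[0,0,-0.03],[0,0,-0.06],[0,0,-0.06],[0,0,-0.05],[0,0,0]],"twist":[[0,0,0],[0,0,0],[0,0,0],[0,0,0],[0,0,0],[0,0,0],[0,0,0],[0,0,0],[0,0,0],[0,0,0],[0,0,0],[0,0,0]],"jaw":[50,50,15,15,15,15,15,15,15,15,15,15]}' 25
```

```text
time_s: 29.48
position: [0.6722, 0.1188, 0.1054]
orientation: [3.137, -0.001, 1.572]
contact_force: [-0.0, -0.5, -0.1]
finger_gap: 0.0258
grasp_force: 24.6
```

```bash
python3 -m pendant '{"slide":[[-0.04,-0.03,0],[-0.076,-0.058,0],[-0.076,-0.058,0],[-0.076,-0.058,0],[-0.076,-0.058,0],[-0.076,-0.058,0],[-0.076,-0.058,0],[-0.076,-0.058,0],[-0.076,-0.058,0],[-0.077,-0.055,0],[0,0,0],[0,0,0.04],[0,0,0.04],[0,0,0.04],[0,0,0.03],[0,0,0],[0,0,0]],"twist":[[0,0,0],[0,0,0],[0,0,0],[0,0,0],[0,0,0],[0,0,0],[0,0,0],[0,0,0],[0,0,0],[0,0,0],[0,0,0],[0,0,0],[0,0,0],[0,0,0],[0,0,0],[0,0,0],[0,0,0]],"jaw":[15,15,15,15,15,15,15,15,15,15,15,15,15,15,15,15,15]}'
```

```text
time_s: 31.6
position: [0.4516, -0.1715, 0.0431]
orientation: [3.141, 0.0, 1.571]
contact_force: [0.5, -0.4, 0.3]
finger_gap: 0.0256
grasp_force: 24.6
```

```bash
python3 -m pendant '{"slide":[[0,0.002,0.008],[0,0,0.005],[0,0,0.004],[0,0,0]],"twist":[[0,0,0],[0,0,0],[0,0,0],[0,0,0]],"jaw":[15,15,15,15]}'
```

```text
time_s: 32.1
position: [0.4521, -0.1712, 0.0361]
orientation: [3.141, -0.0, 1.572]
contact_force: [0.6, 0.5, -0.2]
finger_gap: 0.0256
grasp_force: 24.6
```

```bash
python3 -m pendant '{"slide":[[0,0,0.003],[0,0,0.002],[0,0,0]],"twist":[[0,0,0],[0,0,0],[0,0,0]],"jaw":[15,15,15]}'
```

```text
time_s: 32.48
position: [0.4522, -0.1714, 0.0358]
orientation: [3.141, -0.001, 1.571]
contact_force: [-4.8, 2.1, 15.3]
finger_gap: 0.0253
grasp_force: 25.5
```

```bash
python3 -m pendant '{"slide":[[0,0,-0.003],[0,0,0],[0,0,0],[0,0,0],[0,0,-0.04],[0,0,-0.1],[0,0,-0.15],[-0.028,0.074,0],[-0.028,0.074,0],[-0.028,0.074,0],[-0.028,0.074,0],[-0.028,0.074,0],[-0.028,0.074,0],[0,0,0.06],[0,0,0.06],[0,0,0.06],[0,0,0],[0,0,0]],"twist":[[0,0,0],[0,0,0],[0,0,0],[0,0,0],[0,0,0],[0,0,0],[0,0,0],[0,0,0],[0,0,0],[0,0,0],[0,0,0],[0,0,0],[0,0,0],[0,0,0],[0,0,0],[0,0,0],[0,0,0],[0,0,0]],"jaw":[30,40,50,50,50,50,50,60,70,80,80,80,80,80,80,80,80,80]}'
```

```text
time_s: 34.72
position: [0.6304, -0.2388, 0.0809]
orientation: [3.14, 0.001, 1.572]
contact_force: [0.4, 0.1, 0.2]
finger_gap: 0.0797
grasp_force: 0.0
```

```bash
python3 -m pendant '{"slide":[[0,0,0.03],[0,0,0.03],[0,0,0.03],[0,0,0.03],[0,0,0.028],[0,0,0],[0,0,0],[0,0,0],[0,0,0],[0,0,0],[0,0,0]],"twist":[[0,0,0],[0,0,0],[0,0,0],[0,0,0],[0,0,0],[0,0,0],[0,0,0],[0,0,0],[0,0,0],[0,0,0],[0,0,0]],"jaw":[80,80,80,80,80,80,45,45,45,45,45]}' 30
```

```text
time_s: 36.1
position: [0.6304, -0.2388, 0.0212]
orientation: [3.14, 0.001, 1.572]
contact_force: [0.4, -0.1, 6.3]
finger_gap: 0.0546
grasp_force: 32.1
```

```bash
python3 -m pendant '{"slide":[[0,0,-0.03],[0,0,-0.06],[0,0,-0.06],[0,0,-0.06],[0.025,-0.031,0],[0.05,-0.062,0],[0.05,-0.062,0],[0.05,-0.062,0],[0.05,-0.062,0],[0.05,-0.062,0],[0.05,-0.062,0],[0.023,-0.032,0],[0,0,0],[0,0,0]],"twist":[[0,0,0],[0,0,0],[0,0,0],[0,0,0],[0,0,0],[0,0,0],[0,0,0],[0,0,0],[0,0,0],[0,0,0],[0,0,0],[0,0,0],[0,0,0],[0,0,0]],"jaw":[45,45,45,45,45,45,45,45,45,45,45,45,45,45]}'
```

```text
time_s: 37.85
position: [0.4568, -0.1002, 0.1046]
orientation: [3.14, 0.001, 1.571]
contact_force: [1.3, 0.6, -0.6]
finger_gap: 0.0545
grasp_force: 31.8
```

```bash
python3 -m pendant '{"slide":[[0,0,0.03],[0,0,0.03],[0,0,0.03],[0,0,0.025],[0,0,0.02],[0,0,0],[0,0,0]],"twist":[[0,0,0],[0,0,0],[0,0,0],[0,0,0],[0,0,0],[0,0,0],[0,0,0]],"jaw":[45,45,45,45,45,45,45]}'
```

```text
time_s: 38.72
position: [0.4559, -0.0994, 0.0503]
orientation: [3.141, 0.0, 1.571]
contact_force: [0.1, 0.3, -0.7]
finger_gap: 0.0543
grasp_force: 31.8
```

```bash
python3 -m pendant '{"slide":[[0,0,0.01],[0,0,0.01],[0,0,0.006],[0,0,0.003],[0,0,0]],"twist":[[0,0,0],[0,0,0],[0,0,0],[0,0,0],[0,0,0]],"jaw":[45,45,45,45,45]}'
```

```text
time_s: 39.35
position: [0.4555, -0.0991, 0.0391]
orientation: [-3.141, -0.001, 1.571]
contact_force: [-2.9, 1.3, 6.4]
finger_gap: 0.0548
grasp_force: 32.4
```

```bash
python3 -m pendant '{"slide":[[0,0,-0.002],[0,0,0],[0,0,0],[0,0,0],[0,0,0],[0,0,-0.04],[0,0,-0.1],[0,0,-0.13],[0,0,-0.14],[-0.1,0.04,0],[-0.1,0.04,0],[-0.1,0.04,0],[-0.1,0.04,0],[-0.05,0.02,0],[0,0,0]],"twist":[[0,0,0],[0,0,0],[0,0,0],[0,0,0],[0,0,0],[0,0,0],[0,0,0],[0,0,0],[0,0,0],[0,0,0],[0,0,0],[0,0,0],[0,0,0],[0,0,0],[0,0,0]],"jaw":[60,68,76,80,80,80,80,80,80,80,80,80,80,80,80]}'
python3 - <<'E'
from h import shot; from workcell import eyes; import cv2,numpy as np
w=shot('w5')["frame"]
f=eyes.get_image("side")["frame"][150:330,220:400]; f=cv2.resize(f,(420,420),interpolation=cv2.INTER_CUBIC)
o=np.hstack([w,f]); cv2.imwrite("pics/end.png",cv2.resize(o,(800,343),interpolation=cv2.INTER_AREA))
E
```

```text
time_s: 41.22
position: [0.5272, -0.2815, 0.2042]
orientation: [-3.142, 0.002, 1.568]
contact_force: [-1.1, 1.1, 0.6]
finger_gap: 0.0804
grasp_force: 0.0
```

View pics/end.png

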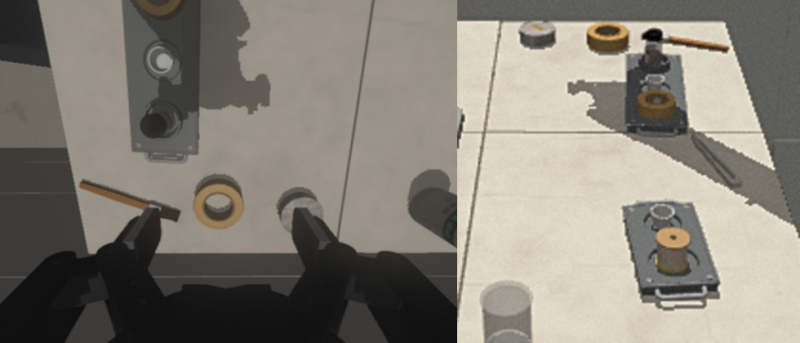

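The tape lies flat around the spindle, and the crucible and vial stand in place. I'll check the heights by depth before handing in.

```bash
python3 - <<'E'
from workcell import eyes; import numpy as np
d=eyes.get_image("top"); z=d["z_map"]; v,u=np.mgrid[:420,:560]
X=(d["R"].T@(np.linalg.inv(d["intrinsics"])@np.stack([u.ravel(),v.ravel(),np.ones(u.size)])*z.ravel()-d["t"][:,None])).T[z.ravel()>0]
for n,x,y,r0,r1 in [("tape L",.456,-.0995,.018,.027),("vial",.449,-.2405,0,.01),("spool",.464,.241,.0,.015)]:
    r=np.hypot(X[:,0]-x,X[:,1]-y); s=X[(r<r1)&(r>r0)]
    print(n,np.percentile(s[:,2],[10,50,90]).round(4))
    if n[0]=="t":
        t=X[(np.hypot(X[:,0]-x,X[:,1]-y)<.04)&(X[:,2]>.029)];print(t.mean(0).round(4),len(t))
        for a in (x,):print("z by half",[np.median(q[:,2]).round(4) for q in (s[s[:,0]>x],s[s[:,0]<x],s[s[:,1]>y],s[s[:,1]<y])])
E
```

```text
tape L [0.0326 0.0363 0.0391]
[ 0.4459 -0.11    0.2668] 379
z by half [np.float64(0.0362), np.float64(0.0365), np.float64(0.0365), np.float64(0.0362)]
vial [0.595  0.6035 0.6083]
spool [0.0423 0.0486 0.0515]
```

The tape is level at 37 mm (deck plus tape height) and the spool is seated. The arm hides the vial in this top view, but the wrist and side pictures show it upright.

```bash
python3 -c "
from workcell import bot
print(bot.sign_off())"
```

```text
the job is handed in; nothing more can be done
None
```

Both kits are made up and handed in at about 41 s: the spool and a crucible on the short carrier, and the vial, the other crucible and the smaller tape roll on the long one. In the last pictures everything looked seated and let go, and I never touched the tin or the beaker.

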